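# Index the test-piece slide under the measuring microscope

### The arm

A 6-joint arm with a two-finger parallel gripper is mounted at the origin on a cart in front of the work surface, level with it; the furniture and walls round the work are solid. World frame = base frame: x ahead of the robot, y to its left, z up, the work surface at z = 0. Lengths are in mm, angles in rad, forces in N, time in s.
With the tool pointing down it reaches from about 275 to 1000 mm from the base axis. Payload 8.4 kg.
Tool frame: the origin (TCP) lies midway between the tips of the shut fingers; the grasp point (between the pads) lies 19 mm behind it; z points along the fingers, y is the line along which they close (so a half turn about z gives the same grasp; the last joint's range is limited). The gripper opens to 85 mm and grips with 20 to 120 N. Pads are 22 mm wide; open, the fingers measure 114 mm over their backs; the gripper's body (76 mm by 85 mm) begins 54 mm behind the grasp point. The pads swing forward as they close: fully open they stand 13 mm farther back than shut.
Start: joints at [1.223, 0.353, 1.633, -0, 1.155, -0.002], TCP at [211.842, 588.006, 231.281] pointing down, gripper open.
Joint ranges: [-2.63, 2.63], [-0.92, 2.1], [0.06, 2.66], [-1.3, 4.44], [0, 2.69], [-3.02, 3.02]. Speed limits (rad/s): [2.22, 2.22, 2.79, 3.14, 3.14, 3.14].

### API

Orientations are given as [roll, pitch, yaw] about the fixed x, y, z axes, in that order (R = Rz(yaw) Ry(pitch) Rx(roll)).
In Python, from rig import monitor, imaging, r gives the robot as it stands.
- The arm moves only by the tool drive_tool, never from a script. Its argument "plan" is a list of rows, each an object of numbers: "x", "y", "z": the shift along the tool's x, y, z in units of 50 mm (1.0 is 50 mm); "ax", "ay", "az": the turn, a rotation vector about the tool's x, y, z in units of 6 degrees (1.0 is 6 degrees); "hand": the finger opening in mm, from 0 to 85.4. In form: [{"x": .., "y": .., "z": .., "ax": .., "ay": .., "az": .., "hand": ..}, ...]. A call has 1 to 8 rows; each row is the pose to reach, as a shift and turn from the pose commanded when the call began, along the tool's axes at that moment; what a row does not reach only later rows make up. A row lasts 1/10 s, in which the tool goes at most 50 mm and 8.59 degrees, less where a joint would pass 70% of its speed; a pose out of reach is approached as far as the arm can. A call with a gripper value outside its range is refused whole. The fingers move at their own pace and stop on an object; "grip_force" is the grip in N (left out, the last holds). Time passes only in rows, so rows that repeat a pose let the fingers close. It gives the time, the measured TCP pose, the force, the opening and the grip force at its end, in the units of the state.
- monitor.sense(): the state, without advancing time (a new reading comes with each control period).
- imaging.grab_frame(name): name is "scene" or "side" or "wrist"; returns the picture (384x512x3 uint8, red, green, blue); there is no depth.
- imaging.camera_info(name): a dict with "mtx" (3x3 intrinsics, pixels), "dist" ([k1, k2, p1, p2, k3] as OpenCV has them; the pictures are not rectified), "R" (3x3) and "t" (3): a world point X has camera coordinates R X + t. Camera axes: x right, y down, z forward; pixel columns grow to the right and rows downward; lengths in mm; the calibration is good to about 2 mm. A picture is of the moment at which its call begins: read the wrist's pose just before it. camera_info takes no time and is no camera call; for the wrist camera it gives the pose at the moment of the call.
- r.sign_off(): hands the job in; it is judged then, once.
The state is a dict: "clock": time; "qpos": joint angles; "qvel": joint speeds; "joint_efforts": joint torques, N m; "eef_pos": TCP position; "tcp_rot": TCP orientation; "contact_force": force on the tool from outside, world axes, zero at the start; "wrist_torque": the same for the moment, N m; "opening": opening from 0.0 (shut) to 1.0 (fully open); "grasp_force": force on a finger pad.
Only numpy, scipy, OpenCV 4.12 (cv2) and the standard library are available. Lean on these libraries where they do the work, as an engineer would, in place of code of your own. Each camera call takes 0.05 s, during which the arm holds its last target. There are 200 camera calls.

### The job

Bring the next test piece under the measuring microscope: first slacken the slide's black wing nut by about a quarter turn anticlockwise, then pull the round plunger knob up until its pin is clear, slide the carriage one hole towards the microscope, and put the pin fully home in that next hole. Finish while still holding the plunger knob, with the pin fully home and the nut left slack, because a colleague will tighten the nut while you hold. Do not touch the microscope, and leave the two loose test pieces and the small blue box on the worktop where they lie.

Things in the scene. Friction and masses are not known exactly. Their poses are not given: they have to be found in the camera images.
- index_slide: Indexing fixture, fixed to the worktop: grey base 420 x 150 mm. Origin on the worktop under the slide's middle line; x runs along the slide towards the microscope, y left, z up. A steel index bar with three 10 mm holes at x = -150, -110, -70, y = 46 mm lies beside the carriage. At the start the nut is at x = -75, y = 0, and the microscope's axis is at x = 90, y = 0 mm.
- carriage (a joint): Position of the aluminium carriage (285 x 58 mm, top 39 mm above the worktop; its three round steel test pieces reach 60 mm), m: 0 = first hole (the start), 0.040 = next hole, 0.080 = last; grows along the fixture's +x, towards the microscope. Friction about 1 N with the nut slack, some 15 N more when tight. The pin has 1 mm play either way in a hole.
- plunger (a joint): Lift of the spring plunger on the carriage, m: 0 = pin home in a hole, stop at 0.014. The tip reaches 9 mm into the hole: clear at 0.010 and over, and the carriage is locked while the pin is in a hole. Lifting takes 5 N at the bottom, 9 N at the top; a spring returns it. Between holes the tip rides on the bar at a lift of about 0.009 and drops in at a hole.
- knob: Black knurled plunger knob on the carriage's ear, upright cylinder 25 mm in diameter, 27 mm high, with a 29 mm rim at the top. Origin at mid height, 75 mm above the worktop with the pin home; top 14 mm above it, bottom 13 mm below. The ear beneath is 46 mm above the worktop, the 18 mm wide hexagon on it reaches 55 mm. Axes as the fixture's.
- wing_nut (a joint): Turn of the black wing nut on the carriage, rad: 0 = fully tight, grows anticlockwise seen from above (slackening), stop at 2.4; starts at 0 to 0.15. The clamp lets go at 1.0. Stays where it is left; turning takes up to 0.12 N m. It is captive and does not rise.
- nut_wing (a point): Centre of the nut's wing, on its turning axis 68 mm above the worktop. The wing is an upright plate 48 mm long along this point's x axis, 10 mm thick along y, from 55 to 77 mm above the worktop, on a round hub 26 mm wide. The point turns with the nut; at 0 its x is the fixture's x. The knob stands 90 mm away.
- next_hole (a point): Mouth of the next hole, on top of the index bar (33 mm above the worktop), 40 mm from the first hole towards the microscope. Axes as the fixture's.
- microscope: Black hand microscope clamped upright on the fixture's column over the test pieces, 38 mm wide, 136 mm high. Origin at its foot, 64 mm above the worktop; its top is 0.20 m above the worktop. Not to be touched.
- waiting_block: Loose round dark steel test piece, 42 mm in diameter, 16 mm high, lying on the worktop. Origin under its middle. Bystander.
- waiting_plate: Loose square bright steel test piece, 40 x 40 x 12 mm, lying on the worktop. Origin under its middle. Bystander.
- blue_box: Small closed blue box with a hinged lid, 48 x 64 mm, 27 mm high, lying loose on the worktop. Origin under its middle. Bystander.

How it is judged:
By the outcome, as a careful person would: the job done as asked, in the order asked, and still so for the second after the job is handed in, while the arm keeps its last pose, push and grip.
It also fails if it takes over 51 s, if anything falls off the work surface, if the arm or the gripper's body presses on something with over 40 N, if the wrist force passes 120 N, or if a joint passes its speed limit or range.

## Working session

There is one attempt and no reset: what is moved stays moved. The work goes in short steps, Python scripts to look and compute and a tool call to move; the robot and the scene stay as the last step left them, time stands still between calls to the robot, and variables do not carry over. Pictures are saved under pics/ and viewed, at most 10 in all, crops included, and the job is handed in when it is done.

Besides the shell and the picture viewer there is one more tool, called after ">>>" as name(argument=value, ...) on one line, values as JSON. drive_tool: Moves the arm, as the interface text tells. Its arguments: {"type":"object","properties":{"plan":{"type":"array","items":{"type":"object","properties":{"x":{"type":"number"},"y":{"type":"number"},"z":{"type":"number"},"ax":{"type":"number"},"ay":{"type":"number"},"az":{"type":"number"},"hand":{"type":"number"}}}},"grip_force":{"type":"number"}},"required":["plan"]}

```bash
mkdir -p pics; ls; python3 - <<'E'
from rig import monitor, imaging, r
import cv2
print(monitor.sense())
for n in ("scene","side","wrist"):
    ci=imaging.camera_info(n); im=imaging.grab_frame(n)
    print(n,ci)
    cv2.imwrite(f"pics/{n}0.png",im[:,:,::-1])
E
```

```text
pics
{'clock': 0.0, 'qpos': array([ 1.22259939e+00,  3.53662971e-01,  1.63414066e+00,  3.82238869e-05,
        1.15521266e+00, -2.37831712e-03]), 'qvel': array([ 0.00169452,  0.001385  ,  0.00018459,  0.00028092, -0.00061314,
       -0.00153967]), 'joint_efforts': array([-1.34717287e-03, -6.05256200e+01, -3.42066371e+01, -4.64428820e-05,
        9.56946169e-03, -5.43084511e-08]), 'eef_pos': array([211.66472211, 587.551378  , 230.54964167]), 'tcp_rot': array([-3.14016911e+00, -3.83340414e-05,  2.79575855e+00]), 'contact_force': array([ 0.25073906, -0.38697449, -0.65962066]), 'wrist_torque': array([ 0.0067251 ,  0.01590508, -0.02950186]), 'grasp_force': 0.0, 'opening': 0.9960952987804025}
scene {'mtx': array([[444.76353047,   0.        , 244.35888733],
       [  0.        , 444.76353047, 188.01442364],
       [  0.        ,   0.        ,   1.        ]]), 'dist': array([-0.10653043,  0.        ,  0.        ,  0.        ,  0.        ]), 'R': array([[-0.7762905 , -0.62988387,  0.02488711],
       [-0.34078904,  0.38613223, -0.85718419],
       [ 0.53031678, -0.6739052 , -0.5144083 ]]), 't
[... 274 characters left out ...]
,  0.        ,  0.        ]), 'R': array([[ 0.95438104, -0.29858776, -0.00147725],
       [-0.16332367, -0.5178797 , -0.83971781],
       [ 0.24996442,  0.80165202, -0.54302102]]), 't': array([-605.26809563,   97.58175726, 1096.56118506])}
wrist {'mtx': array([[304.48826103,   0.        , 251.76733835],
       [  0.        , 304.48826103, 190.24233758],
       [  0.        ,   0.        ,   1.        ]]), 'dist': array([-0.06027871,  0.        ,  0.        ,  0.        ,  0.        ]), 'R': array([[ 0.33928459,  0.94068017, -0.00260548],
       [ 0.89418319, -0.32165151,  0.31141086],
       [ 0.29209997, -0.10798668, -0.9502718 ]]), 't': array([-624.15480544,  -39.52759626,  381.2395566 ])}
```

View pics/scene0.png

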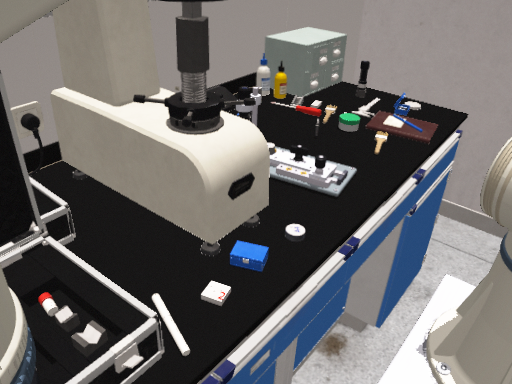

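View pics/side0.png

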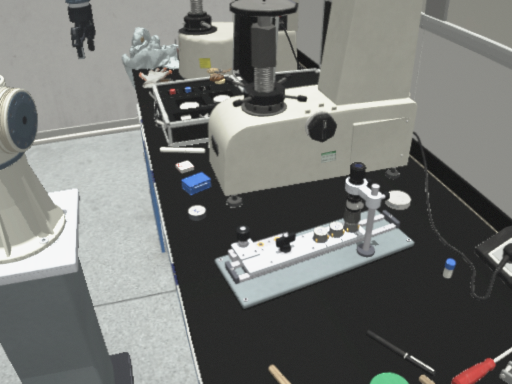

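View pics/wrist0.png

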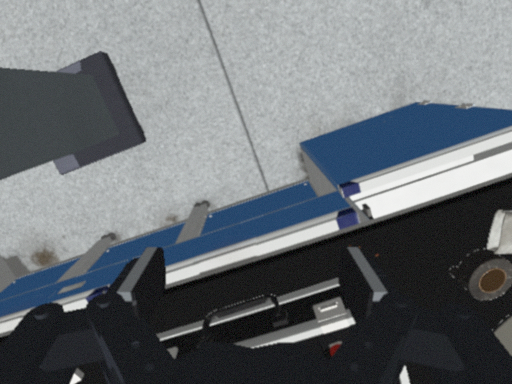

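The scene view shows the slide around (310,170), partly hidden by a large white microscope. The side view shows all of it: knob about (243,232), nut (286,242), microscope (353,195). The wrist camera does not see it. Next I'll take enlarged crops and rough rays.

```bash
cat > h.py <<'E'
import numpy as np, cv2
from rig import monitor, imaging, r
def ray(ci,uv):
    p=cv2.undistortPoints(np.array([[uv]],float),ci["mtx"],ci["dist"])[0,0]
    R,t=ci["R"],ci["t"]
    d=R.T@np.array([p[0],p[1],1.]); return -R.T@t, d/np.linalg.norm(d)
def onplane(ci,uv,z):
    o,d=ray(ci,uv); return o+d*(z-o[2])/d[2]
def tri(obs):
    A=np.zeros((3,3));b=np.zeros(3)
    for ci,uv in obs:
        o,d=ray(ci,uv);P=np.eye(3)-np.outer(d,d);A+=P;b+=P@o
    X=np.linalg.solve(A,b)
    return X,[np.linalg.norm((np.eye(3)-np.outer(ray(c,u)[1],ray(c,u)[1]))@(X-ray(c,u)[0])) for c,u in obs]
def proj(ci,X):
    return cv2.projectPoints(np.array(X,float).reshape(-1,1,3),cv2.Rodrigues(ci["R"])[0],ci["t"],ci["mtx"],ci["dist"])[0].reshape(-1,2)
E
python3 - <<'E'
from h import *
s=cv2.imread("pics/scene0.png");d=cv2.imread("pics/side0.png")
a=cv2.resize(s[125:205,245:365],None,fx=4,fy=4,interpolation=3)
b=cv2.resize(d[155:305,210:420],None,fx=3.8,fy=3.8,interpolation=3)
cv2.imwrite("pics/c1.png",b)
cv2.imwrite("pics/c2.png",a)
c=imaging.camera_info("side");sc=imaging.camera_info("scene")
for uv,z in (((243,232),85),((286,236),77),((245,300),0),((413,242),0)): print(uv,onplane(c,uv,z))
print(tri([(c,(243,229)),(sc,(320,158))]),tri([(c,(286,236)),(sc,(298,149))]))
E
```

```text
(243, 232) [ 504.76335694 -271.87141361   85.        ]
(286, 236) [ 587.16799102 -300.91851307   77.        ]
(245, 300) [ 478.0003471  -375.52002744    0.        ]
(413, 242) [ 890.97042966 -320.72899145    0.        ]
(array([ 507.44883987, -262.41167772,   85.20606986]), [np.float64(0.11920648813528285), np.float64(0.11920648813531613)]) (array([ 589.45338635, -294.09401714,   70.94650943]), [np.float64(0.39360638118148816), np.float64(0.39360638118142643)])
```

View pics/c1.png

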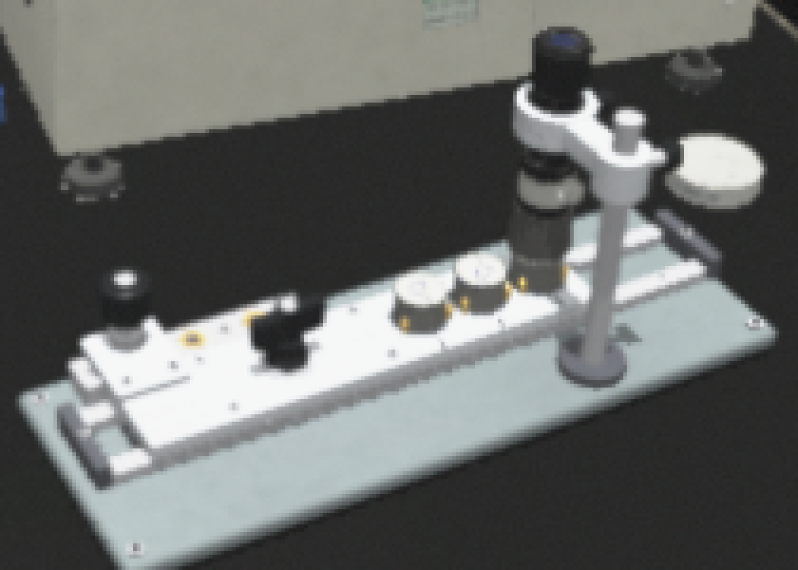

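View pics/c2.png

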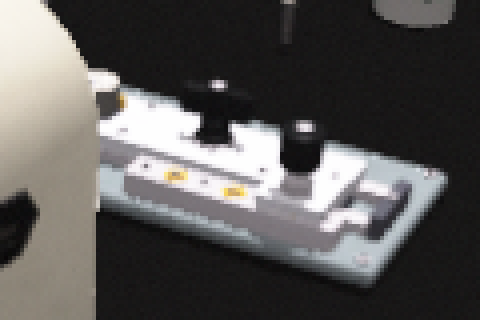

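The enlarged views show knob, nut and wing (roughly along the slide), plus the hand microscope at the far right end. Before swinging over I need to know where the big white microscope stands.

```bash
python3 - <<'E'
from h import *
c=imaging.camera_info("side");sc=imaging.camera_info("scene")
for n,uv,z in (("footL",(235,204),0),("footR",(393,176),0)): print(n,onplane(c,uv,z).round())
for n,uv in (("foot1",(210,250)),("foot2",(252,222))): print(n,onplane(sc,uv,0).round())
# front-left lower/upper body corner: side & scene
print("foot tri",tri([(c,(235,201)),(sc,(252,220))]))
for u,v in ((213,150),(215,110),(224,193)): 
    for z in (30,100,200): print((u,v),z,onplane(c,(u,v),z).round())
for u,v in ((205,255),(268,207),(268,155),(200,185)):
    for z in (30,100,180): print("sc",(u,v),z,onplane(sc,(u,v),z).round())
print("cams",-c["R"].T@c["t"],-sc["R"].T@sc["t"])
E
```

```text
footL [542. -49.   0.]
footR [997. -49.   0.]
foot1 [543.  84.   0.]
foot2 [540. -47.   0.]
foot tri (array([541.76696353, -46.62408377,   6.0672132 ]), [np.float64(1.8749823233545349), np.float64(1.874982323354579)])
(213, 150) 30 [540. 196.  30.]
(213, 150) 100 [516.  65. 100.]
(213, 150) 200 [ 482. -121.  200.]
(215, 110) 30 [608. 482.  30.]
(215, 110) 100 [577. 320. 100.]
(215, 110) 200 [532.  90. 200.]
(224, 193) 30 [518. -37.  30.]
(224, 193) 100 [ 497. -142.  100.]
(224, 193) 200 [ 466. -292.  200.]
sc (205, 255) 30 [515. 128.  30.]
sc (205, 255) 100 [455. 188. 100.]
sc (205, 255) 180 [388. 258. 180.]
sc (268, 207) 30 [523. -80.  30.]
sc (268, 207) 100 [463.   8. 100.]
sc (268, 207) 180 [394. 109. 180.]
sc (268, 155) 30 [ 672. -282.   30.]
sc (268, 155) 100 [ 592. -168.  100.]
sc (268, 155) 180 [501. -37. 180.]
sc (200, 185) 30 [699. -50.  30.]
sc (200, 185) 100 [615.  34. 100.]
sc (200, 185) 180 [520. 130. 180.]
cams [  319.49252124 -1009.2505252    676.50277588] [ 64.53361391 587.61710966 561.12985345]
```

>>> drive_tool(plan=[{"x": -7.3, "y": -10.9, "z": -1.4, "az": 11, "hand": 85}, {"x": -7.3, "y": -10.9, "z": -1.4, "az": 11, "hand": 85}, {"x": -7.3, "y": -10.9, "z": -1.4, "az": 11, "hand": 85}, {"x": -7.3, "y": -10.9, "z": -1.4, "az": 11, "hand": 85}, {"x": -7.3, "y": -10.9, "z": -1.4, "az": 11, "hand": 85}, {"x": -7.3, "y": -10.9, "z": -1.4, "az": 11, "hand": 85}, {"x": -7.3, "y": -10.9, "z": -1.4, "az": 11, "hand": 85}, {"x": -7.3, "y": -10.9, "z": -1.4, "az": 11, "hand": 85}])

```text
invalid input
```

>>> drive_tool(plan=[{"x": -0.5, "y": -0.75, "z": -0.1, "az": 1, "hand": 85}, {"x": -1, "y": -1.5, "z": -0.2, "az": 2, "hand": 85}])

```text
invalid input
```

>>> drive_tool(plan=[{"x": -0.5, "y": -0.75, "z": -0.1, "ax": 0, "ay": 0, "az": 1, "hand": 85}, {"x": -1, "y": -1.5, "z": -0.2, "ax": 0, "ay": 0, "az": 2, "hand": 85}])

```text
clock: 0.35
eef_pos: [233.2, 499.6, 240.5]
tcp_rot: [-3.14, 0.0, 2.584]
contact_force: [0.4, -0.3, 0.6]
opening: 0.992
grasp_force: 0.0
```

>>> drive_tool(plan=[{"x": -8.1, "y": -7.9, "z": -1.2, "ax": 0, "ay": 0, "az": 9, "hand": 85}, {"x": -8.1, "y": -7.9, "z": -1.2, "ax": 0, "ay": 0, "az": 9, "hand": 85}, {"x": -8.1, "y": -7.9, "z": -1.2, "ax": 0, "ay": 0, "az": 9, "hand": 85}, {"x": -8.1, "y": -7.9, "z": -1.2, "ax": 0, "ay": 0, "az": 9, "hand": 85}, {"x": -8.1, "y": -7.9, "z": -1.2, "ax": 0, "ay": 0, "az": 9, "hand": 85}, {"x": -8.1, "y": -7.9, "z": -1.2, "ax": 0, "ay": 0, "az": 9, "hand": 85}, {"x": -8.1, "y": -7.9, "z": -1.2, "ax": 0, "ay": 0, "az": 9, "hand": 85}, {"x": -8.1, "y": -7.9, "z": -1.2, "ax": 0, "ay": 0, "az": 9, "hand": 85}])

```text
clock: 1.15
eef_pos: [328.9, 112.6, 283.8]
tcp_rot: [3.141, -0.0, 1.643]
contact_force: [0.8, -0.9, -0.6]
opening: 0.999
grasp_force: 0.0
```

>>> drive_tool(plan=[{"x": -7.9, "y": 2.25, "z": 1, "ax": 0, "ay": 0, "az": 14, "hand": 85}, {"x": -7.9, "y": 2.25, "z": 1, "ax": 0, "ay": 0, "az": 14, "hand": 85}, {"x": -7.9, "y": 2.25, "z": 1, "ax": 0, "ay": 0, "az": 14, "hand": 85}, {"x": -7.9, "y": 2.25, "z": 1, "ax": 0, "ay": 0, "az": 14, "hand": 85}, {"x": -7.9, "y": 2.25, "z": 1, "ax": 0, "ay": 0, "az": 14, "hand": 85}, {"x": -7.9, "y": 2.25, "z": 1, "ax": 0, "ay": 0, "az": 14, "hand": 85}, {"x": -7.9, "y": 2.25, "z": 1, "ax": 0, "ay": 0, "az": 14, "hand": 85}, {"x": -7.9, "y": 2.25, "z": 1, "ax": 0, "ay": 0, "az": 14, "hand": 85}])

```text
clock: 1.95
eef_pos: [465.5, -260.7, 234.6]
tcp_rot: [-3.141, 0.0, 0.437]
contact_force: [2.1, -0.3, -0.2]
opening: 0.995
grasp_force: 0.0
```

```bash
python3 - <<'E'
from h import *
ci=imaging.camera_info("wrist"); s=monitor.sense(); im=imaging.grab_frame("wrist")
np.savez("w1.npz",R=ci["R"],t=ci["t"],mtx=ci["mtx"],dist=ci["dist"])
cv2.imwrite("pics/w1.png",im[:,:,::-1]); print(s["eef_pos"],s["tcp_rot"],s["qpos"],s["qvel"].max())
print(proj(ci,[[507,-263,87],[589,-294,75]]))
E
```

```text
[ 465.50904638 -260.72872898  234.63945944] [-3.14130487e+00  5.70925663e-06  4.37074693e-01] [-5.13475526e-01  2.07676962e-01  1.82477732e+00  1.81618417e-04
  1.10937588e+00  6.20165228e-01] 0.8507354357036975
[[273.18027513 137.81299898]
 [340.44316462  71.04498109]]
```

View pics/w1.png

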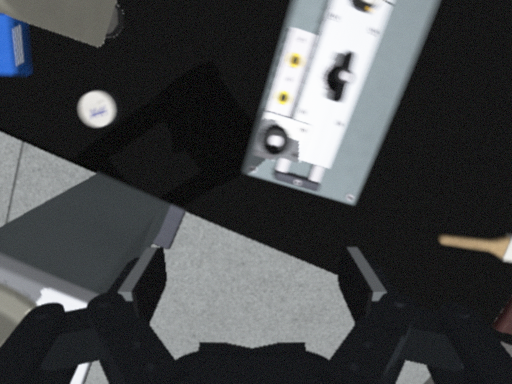

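The view shows the knob top at (275,141), the nut hub at (341,75), gold holes at (283,98) and (295,61), and the blue box at the left edge. I'll settle closer, aligned with the slide, and measure from two places.

>>> drive_tool(plan=[{"x": 0.3, "y": 0.5, "z": 0.9, "ax": 0, "ay": 0, "az": 2.3, "hand": 60}, {"x": 0.3, "y": 0.5, "z": 0.9, "ax": 0, "ay": 0, "az": 2.3, "hand": 60}, {"x": 0.3, "y": 0.5, "z": 0.9, "ax": 0, "ay": 0, "az": 2.3, "hand": 60}, {"x": 0.3, "y": 0.5, "z": 0.9, "ax": 0, "ay": 0, "az": 2.3, "hand": 60}, {"x": 0.3, "y": 0.5, "z": 0.9, "ax": 0, "ay": 0, "az": 2.3, "hand": 60}])

```text
clock: 2.5
eef_pos: [489.9, -274.5, 191.2]
tcp_rot: [3.141, -0.001, 0.206]
contact_force: [-0.2, 0.7, 0.4]
opening: 0.701
grasp_force: 0.0
```

```bash
cat >> h.py <<'E'
def shot(name):
    ci=imaging.camera_info("wrist"); s=monitor.sense(); im=imaging.grab_frame("wrist")
    np.savez(name+".npz",im=im,**{k:ci[k] for k in("R","t","mtx","dist")})
    cv2.imwrite(f"pics/{name}.png",im[:,:,::-1]); print(s["eef_pos"],s["tcp_rot"],abs(s["qvel"]).max()); return ci,im
E
python3 - <<'E'
from h import *
ci,im=shot("w2"); print(proj(ci,[[507,-263,87],[589,-294,75]]))
E
```

```text
[ 489.8935481  -274.54561204  191.19609926] [ 3.14059173e+00 -1.13359429e-03  2.05572930e-01] 0.00982219463684243
[[243.00572703 166.60005276]
 [301.34843733  73.36674303]]
```

>>> drive_tool(plan=[{"x": 0.5, "y": 1.2, "z": 0, "ax": 0, "ay": 0, "az": 0, "hand": 60}, {"x": 0.5, "y": 1.2, "z": 0, "ax": 0, "ay": 0, "az": 0, "hand": 60}, {"x": 0.5, "y": 1.2, "z": 0, "ax": 0, "ay": 0, "az": 0, "hand": 60}, {"x": 0.5, "y": 1.2, "z": 0, "ax": 0, "ay": 0, "az": 0, "hand": 60}, {"x": 0.5, "y": 1.2, "z": 0, "ax": 0, "ay": 0, "az": 0, "hand": 60}])

```text
clock: 3.05
eef_pos: [525.6, -327.5, 190.4]
tcp_rot: [-3.141, 0.0, 0.204]
contact_force: [0.4, 0.2, 0.2]
opening: 0.702
grasp_force: 0.0
```

```bash
python3 - <<'E'
from h import *
ci,im=shot("w3"); print(proj(ci,[[507,-263,87],[589,-294,75]]))
a=np.load("w2.npz")["im"]
cv2.imwrite("pics/pair.png",cv2.resize(np.hstack([a[:260,150:430],im[:260,100:380]])[:,:,::-1],(800,371),interpolation=3))
E
```

```text
[ 525.64919796 -327.46673208  190.43522003] [-3.14126967e+00  1.53073695e-04  2.03785245e-01] 0.0037729695012584286
[[174.43924385 194.4232601 ]
 [228.166515   104.16430101]]
```

View pics/pair.png

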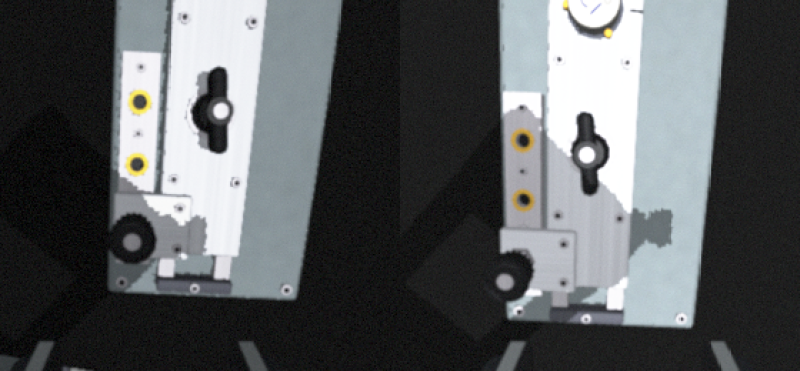

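The pair shows the gold holes, knob cap and nut stud clearly in both views, with the wing almost along the slide. I'll segment and triangulate.

```bash
cat > m.py <<'E'
from h import *
def blobs(mask,amin):
    n,l,s,c=cv2.connectedComponentsWithStats(mask.astype(np.uint8)); return [(c[i],s[i][4],l==i) for i in range(1,n) if s[i][4]>=amin]
def near(bl,uv): return min(bl,key=lambda b:np.hypot(*(b[0]-uv)))
E
cat > meas.py <<'E'
from m import *
V=[]
for n,kn,nu in(("w2",(241,168),(304.7,77.7)),("w3",(173.5,196.7),(230.9,107.8))):
    d=np.load(n+".npz");im=d["im"];hsv=cv2.cvtColor(im,cv2.COLOR_RGB2HSV);v=hsv[...,2]
    g=(hsv[...,0]>12)&(hsv[...,0]<35)&(hsv[...,1]>110)&(v>80)
    out={}
    def stud(uv):
        w=np.zeros(v.shape,bool);x,y=map(int,uv);w[y-12:y+13,x-12:x+13]=1
        return near(blobs((v>75)&w,15),uv)
    out["knob"]=stud(kn);out["nut"]=stud(nu)
    rings=[b for b in blobs(cv2.dilate(g.astype(np.uint8),np.ones((3,3))),25) if b[0][1]<200 and abs(b[0][0]-kn[0])<40]
    rings.sort(key=lambda b:-b[0][1]);print([(b[0].round(1),b[1]) for b in rings])
    def ringc(b):
        x,y,w,h=cv2.boundingRect(b[2].astype(np.uint8));return np.array([x+(w-1)/2,y+(h-1)/2])
    px={"knob":out["knob"][0],"nut":out["nut"][0],"h1":ringc(rings[0]),"h2":ringc(rings[1])}
    print(n,{k:x.round(1) for k,x in px.items()},out["knob"][1],out["nut"][1]); V.append((d,px,v))
X={}
for k in px:
    X[k],e=tri([(d,p[k]) for d,p,_ in V]);print(k,X[k].round(1),np.round(e,2))
h=X["h2"]-X["h1"];k=X["nut"]-X["knob"]
H=[[onplane(d,p[q],33) for q in("h1","h2")] for d,p,_ in V]
for a,b in H: print("rings@33",a.round(1),b.round(1),np.hypot(*(b-a)[:2]),np.degrees(np.arctan2(*(b-a)[1::-1])))
yk=np.degrees(np.arctan2(k[1],k[0])-np.arctan2(-46,75));print("knob-nut dist",np.hypot(*k[:2]),"yaw",yk)
for d,p,v in V:
    N=onplane(d,p["nut"],77)
    b=near([c for c in blobs(v<60,100) if c[2][int(p["nut"][1])-8:int(p["nut"][1])+9,int(p["nut"][0])-8:int(p["nut"][0])+9].any()],p["nut"])
    ys,xs=np.nonzero(b[2]);P=np.array([onplane(d,(x,y),75)[:2] for x,y in zip(xs,ys)])
    r=np.hypot(*(P-X["nut"][:2]).T);P=P[(r>15)];e=P-X["nut"][:2]
    s=e@[np.cos(.17),np.sin(.17)]>0
    a,c=P[s].mean(0),P[~s].mean(0);print("wing",len(P),b[1],np.degrees(np.arctan2(*(a-c)[::-1])),(a+c)/2)
E
python3 meas.py
```

```text
[(array([245.3, 114.9]), np.int32(215)), (array([247.3,  71.1]), np.int32(237))]
w2 {'knob': array([242.1, 169.3]), 'nut': array([307.7,  77.1]), 'h1': array([245., 115.]), 'h2': array([247.5,  71. ])} 124 388
[(array([185.9, 140. ]), np.int32(205)), (array([185.4,  98.1]), np.int32(230))]
w3 {'knob': array([173. , 197.2]), 'nut': array([228.6, 107.8]), 'h1': array([186., 140.]), 'h2': array([185.5,  98. ])} 125 438
knob [ 505.2 -262.6   89.5] [0.03 0.03]
nut [ 586.7 -296.4   92.5] [0.84 0.84]
h1 [ 544.1 -256.1   30.1] [0. 0.]
h2 [ 584.2 -250.4   32.5] [0.03 0.03]
rings@33 [ 544.4 -256.1   33. ] [ 584.2 -250.4   33. ] 40.22917476060968 8.105148025354922
rings@33 [ 544.7 -256.6   33. ] [ 584.3 -250.5   33. ] 40.060252143006466 8.814229100224146
knob-nut dist 88.22474853016686 yaw 9.0071489519432
wing 233 707 13.355306537974153 [ 586.27430739 -294.50084838]
wing 147 385 15.115614161569429 [ 586.7057977  -296.58980991]
```

```bash
sed -i 's/x,y=map(int,uv);w\[y-12:y+13,x-12:x+13\]=1/w=cv2.circle(w.astype(np.uint8),tuple(map(round,uv)),R,1,-1)>0/; s/def stud(uv)/def stud(uv,R=12)/; s/stud(nu)/stud(nu,7)/' meas.py; python3 meas.py | grep -v rings
```

```text
[(array([245.3, 114.9]), np.int32(215)), (array([247.3,  71.1]), np.int32(237))]
w2 {'knob': array([242.1, 169.3]), 'nut': array([304.8,  77.9]), 'h1': array([245., 115.]), 'h2': array([247.5,  71. ])} 124 144
[(array([185.9, 140. ]), np.int32(205)), (array([185.4,  98.1]), np.int32(230))]
w3 {'knob': array([173. , 197.2]), 'nut': array([231., 108.]), 'h1': array([186., 140.]), 'h2': array([185.5,  98. ])} 125 149
knob [ 505.2 -262.6   89.5] [0.03 0.03]
nut [ 586.3 -297.1   77. ] [0.32 0.32]
h1 [ 544.1 -256.1   30.1] [0. 0.]
h2 [ 584.2 -250.4   32.5] [0.03 0.03]
knob-nut dist 88.15354001932707 yaw 8.487888873409275
wing 245 707 12.674974301068415 [ 586.26535367 -293.96949338]
wing 144 385 15.004417736822306 [ 586.38259763 -296.64448694]
```

>>> drive_tool(plan=[{"x": 1.31, "y": -0.37, "z": 1.2, "ax": 0, "ay": 0, "az": -0.4, "hand": 40}, {"x": 1.31, "y": -0.37, "z": 1.6, "ax": 0, "ay": 0, "az": -0.4, "hand": 40}, {"x": 1.31, "y": -0.37, "z": 1.6, "ax": 0, "ay": 0, "az": -0.4, "hand": 40}, {"x": 1.31, "y": -0.37, "z": 1.6, "ax": 0, "ay": 0, "az": -0.4, "hand": 40}])

```text
clock: 3.5
eef_pos: [585.9, -295.7, 108.9]
tcp_rot: [-3.14, 0.002, 0.247]
contact_force: [-0.7, -0.6, -0.5]
opening: 0.471
grasp_force: 0.0
```

```bash
python3 - <<'E'
from h import *
shot("w4");
cv2.imwrite("pics/side1.png",imaging.grab_frame("side")[120:320,150:420,::-1].repeat(2,0).repeat(2,1))
E
```

```text
[ 585.91107703 -295.70325608  108.92541533] [-3.13967081e+00  2.44357381e-03  2.46752051e-01] 0.04451860556543555
```

View pics/w4.png

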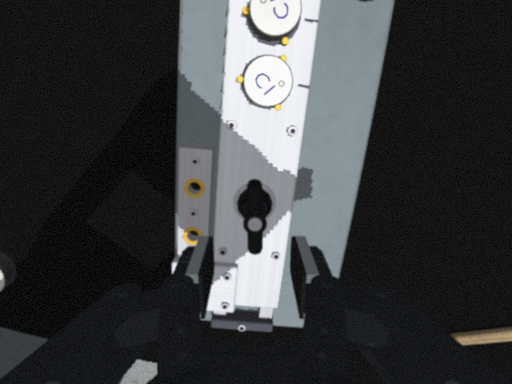

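The wing sits at about (255,225), midway between the fingers (200 and 308) and aligned with them. I'll go down and close.

>>> drive_tool(plan=[{"x": 0, "y": 0.02, "z": 0.5, "ax": 0, "ay": 0, "az": 0, "hand": 40}, {"x": 0, "y": 0.02, "z": 0.98, "ax": 0, "ay": 0, "az": 0, "hand": 40}, {"x": 0, "y": 0.02, "z": 0.98, "ax": 0, "ay": 0, "az": 0, "hand": 5}, {"x": 0, "y": 0.02, "z": 0.98, "ax": 0, "ay": 0, "az": 0, "hand": 5}, {"x": 0, "y": 0.02, "z": 0.98, "ax": 0, "ay": 0, "az": 0, "hand": 5}, {"x": 0, "y": 0.02, "z": 0.98, "ax": 0, "ay": 0, "az": 0, "hand": 5}, {"x": 0, "y": 0.02, "z": 0.98, "ax": 0, "ay": 0, "az": 0, "hand": 5}, {"x": 0, "y": 0.02, "z": 0.98, "ax": 0, "ay": 0, "az": 0, "hand": 5}], grip_force=30)

```text
clock: 4.4
eef_pos: [586.4, -297.3, 62.8]
tcp_rot: [-3.14, 0.0, 0.245]
contact_force: [-2.1, 6.3, -0.6]
opening: 0.101
grasp_force: 33.3
```

>>> drive_tool(plan=[{"x": 0, "y": 0, "z": 0, "ax": 0, "ay": 0, "az": -1, "hand": 5}, {"x": 0, "y": 0, "z": 0, "ax": 0, "ay": 0, "az": -2, "hand": 5}, {"x": 0, "y": 0, "z": 0, "ax": 0, "ay": 0, "az": -3, "hand": 5}, {"x": 0, "y": 0, "z": 0, "ax": 0, "ay": 0, "az": -4, "hand": 5}, {"x": 0, "y": 0, "z": 0, "ax": 0, "ay": 0, "az": -5, "hand": 5}, {"x": 0, "y": 0, "z": 0, "ax": 0, "ay": 0, "az": -6, "hand": 5}, {"x": 0, "y": 0, "z": 0, "ax": 0, "ay": 0, "az": -7, "hand": 5}, {"x": 0, "y": 0, "z": 0, "ax": 0, "ay": 0, "az": -8, "hand": 5}])

```text
clock: 5.2
eef_pos: [586.9, -297.8, 62.8]
tcp_rot: [3.141, -0.001, 1.086]
contact_force: [-0.5, 2.1, -4.5]
opening: 0.11
grasp_force: 33.0
```

>>> drive_tool(plan=[{"x": 0, "y": 0, "z": 0, "ax": 0, "ay": 0, "az": -1, "hand": 5}, {"x": 0, "y": 0, "z": 0, "ax": 0, "ay": 0, "az": -2, "hand": 5}, {"x": 0, "y": 0, "z": 0, "ax": 0, "ay": 0, "az": -3, "hand": 5}, {"x": 0, "y": 0, "z": 0, "ax": 0, "ay": 0, "az": -4, "hand": 5}, {"x": 0, "y": 0, "z": 0, "ax": 0, "ay": 0, "az": -5, "hand": 5}, {"x": 0, "y": 0, "z": 0, "ax": 0, "ay": 0, "az": -6, "hand": 5}, {"x": 0, "y": 0, "z": 0, "ax": 0, "ay": 0, "az": -7, "hand": 5}, {"x": 0, "y": 0, "z": 0, "ax": 0, "ay": 0, "az": -7, "hand": 5}])

```text
clock: 6.0
eef_pos: [587.3, -298.0, 62.8]
tcp_rot: [3.14, 0.0, 1.817]
contact_force: [-0.4, 3.4, -0.9]
opening: 0.105
grasp_force: 33.4
```

>>> drive_tool(plan=[{"x": 0, "y": 0, "z": 0, "ax": 0, "ay": 0, "az": 0, "hand": 35}, {"x": 0, "y": 0, "z": 0, "ax": 0, "ay": 0, "az": 0, "hand": 35}, {"x": 0, "y": 0, "z": 0, "ax": 0, "ay": 0, "az": 0, "hand": 35}, {"x": 0, "y": 0, "z": -0.5, "ax": 0, "ay": 0, "az": 0, "hand": 45}, {"x": 0, "y": 0, "z": -1, "ax": 0, "ay": 0, "az": 0, "hand": 45}, {"x": 0, "y": 0, "z": -1.2, "ax": 0, "ay": 0, "az": 0, "hand": 45}, {"x": 0, "y": 0, "z": -1.2, "ax": 0, "ay": 0, "az": 0, "hand": 45}, {"x": 0, "y": 0, "z": -1.2, "ax": 0, "ay": 0, "az": 0, "hand": 45}])

```text
clock: 6.8
eef_pos: [586.6, -298.0, 120.5]
tcp_rot: [-3.141, -0.0, 1.815]
contact_force: [0.1, 0.1, -0.7]
opening: 0.524
grasp_force: 0.0
```

```bash
python3 - <<'E'
from h import *
ci,im=shot("w5"); s=imaging.grab_frame("side")
a=cv2.resize(im,(448,336));b=cv2.resize(s[170:310,200:350],(350,327))
o=np.zeros((336,798,3),np.uint8);o[:,:448]=a;o[:327,448:]=b
cv2.imwrite("pics/v5.png",o[:,:,::-1]); print(proj(ci,[505.2,-262.6,89]))
E
```

```text
[ 586.59680438 -297.95179195  120.52848961] [-3.14120255e+00 -2.31880867e-04  1.81539545e+00] 0.015156848543434399
[[130.98800915 140.24490989]]
```

View pics/v5.png

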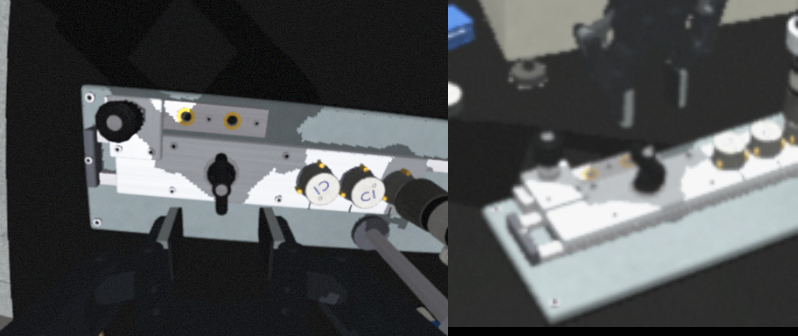

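The nut now sits square across the slide, about 90° turned. The knob is seen at (132,139), against a predicted (131,140). Next I'll move over the knob.

>>> drive_tool(plan=[{"x": 1.08, "y": -1.41, "z": 0, "ax": 0, "ay": 0, "az": 0.9, "hand": 50}, {"x": 1.08, "y": -1.41, "z": 0, "ax": 0, "ay": 0, "az": 0.9, "hand": 50}, {"x": 1.08, "y": -1.41, "z": 0, "ax": 0, "ay": 0, "az": 0.9, "hand": 50}, {"x": 1.08, "y": -1.41, "z": 0, "ax": 0, "ay": 0, "az": 0.9, "hand": 50}, {"x": 1.08, "y": -1.41, "z": 0, "ax": 0, "ay": 0, "az": 0.9, "hand": 50}])

```text
clock: 7.4
eef_pos: [506.5, -263.2, 121.0]
tcp_rot: [3.141, 0.001, 1.722]
contact_force: [-0.1, -0.6, 0.7]
opening: 0.588
grasp_force: 0.0
```

>>> drive_tool(plan=[{"x": 0, "y": -0.02, "z": 0.5, "ax": 0, "ay": 0, "az": 0, "hand": 50}, {"x": 0, "y": -0.02, "z": 1, "ax": 0, "ay": 0, "az": 0, "hand": 50}, {"x": 0, "y": -0.02, "z": 1.38, "ax": 0, "ay": 0, "az": 0, "hand": 50}, {"x": 0, "y": -0.02, "z": 1.38, "ax": 0, "ay": 0, "az": 0, "hand": 50}, {"x": 0, "y": -0.02, "z": 1.38, "ax": 0, "ay": 0, "az": 0, "hand": 50}])

```text
clock: 7.9
eef_pos: [505.1, -263.2, 52.0]
tcp_rot: [-3.141, -0.0, 1.722]
contact_force: [0.1, 0.1, 0.6]
opening: 0.586
grasp_force: 0.0
```

>>> drive_tool(plan=[{"x": 0, "y": 0, "z": 0, "ax": 0, "ay": 0, "az": 0, "hand": 15}, {"x": 0, "y": 0, "z": 0, "ax": 0, "ay": 0, "az": 0, "hand": 15}, {"x": 0, "y": 0, "z": 0, "ax": 0, "ay": 0, "az": 0, "hand": 15}, {"x": 0, "y": 0, "z": 0, "ax": 0, "ay": 0, "az": 0, "hand": 15}, {"x": 0, "y": 0, "z": 0, "ax": 0, "ay": 0, "az": 0, "hand": 15}, {"x": 0, "y": 0, "z": 0, "ax": 0, "ay": 0, "az": 0, "hand": 15}, {"x": 0, "y": 0, "z": 0, "ax": 0, "ay": 0, "az": 0, "hand": 15}], grip_force=60)

```text
clock: 8.6
eef_pos: [505.6, -263.5, 53.4]
tcp_rot: [3.139, 0.002, 1.721]
contact_force: [0.8, 0.1, 6.6]
opening: 0.297
grasp_force: 58.3
```

>>> drive_tool(plan=[{"x": 0, "y": 0, "z": -0.08, "ax": 0, "ay": 0, "az": 0, "hand": 15}, {"x": 0, "y": 0, "z": -0.16, "ax": 0, "ay": 0, "az": 0, "hand": 15}, {"x": 0, "y": 0, "z": -0.24, "ax": 0, "ay": 0, "az": 0, "hand": 15}, {"x": 0, "y": 0, "z": -0.28, "ax": 0, "ay": 0, "az": 0, "hand": 15}, {"x": 0, "y": 0, "z": -0.28, "ax": 0, "ay": 0, "az": 0, "hand": 15}, {"x": 0, "y": 0, "z": -0.28, "ax": 0, "ay": 0, "az": 0, "hand": 15}])

```text
clock: 9.2
eef_pos: [505.1, -263.4, 66.2]
tcp_rot: [3.14, 0.001, 1.721]
contact_force: [4.7, -3.6, -8.7]
opening: 0.295
grasp_force: 59.3
```

>>> drive_tool(plan=[{"x": 0, "y": 0.1, "z": 0, "ax": 0, "ay": 0, "az": 0, "hand": 15}, {"x": 0, "y": 0.22, "z": 0, "ax": 0, "ay": 0, "az": 0, "hand": 15}, {"x": 0, "y": 0.36, "z": 0, "ax": 0, "ay": 0, "az": 0, "hand": 15}, {"x": 0, "y": 0.5, "z": 0, "ax": 0, "ay": 0, "az": 0, "hand": 15}, {"x": 0, "y": 0.64, "z": 0, "ax": 0, "ay": 0, "az": 0, "hand": 15}, {"x": 0, "y": 0.74, "z": 0, "ax": 0, "ay": 0, "az": 0, "hand": 15}, {"x": 0, "y": 0.8, "z": 0, "ax": 0, "ay": 0, "az": 0, "hand": 15}, {"x": 0, "y": 0.8, "z": 0, "ax": 0, "ay": 0, "az": 0, "hand": 15}])

```text
clock: 10.0
eef_pos: [543.7, -257.3, 65.6]
tcp_rot: [-3.141, 0.0, 1.722]
contact_force: [2.2, -4.8, -8.9]
opening: 0.3
grasp_force: 59.5
```

>>> drive_tool(plan=[{"x": 0, "y": 0.015, "z": 0, "ax": 0, "ay": 0, "az": 0, "hand": 15}, {"x": 0, "y": 0.015, "z": 0.06, "ax": 0, "ay": 0, "az": 0, "hand": 15}, {"x": 0, "y": 0.015, "z": 0.12, "ax": 0, "ay": 0, "az": 0, "hand": 15}, {"x": 0, "y": 0.015, "z": 0.18, "ax": 0, "ay": 0, "az": 0, "hand": 15}, {"x": 0, "y": 0.015, "z": 0.24, "ax": 0, "ay": 0, "az": 0, "hand": 15}, {"x": 0, "y": 0.015, "z": 0.28, "ax": 0, "ay": 0, "az": 0, "hand": 15}, {"x": 0, "y": 0.015, "z": 0.28, "ax": 0, "ay": 0, "az": 0, "hand": 15}])

```text
clock: 10.7
eef_pos: [545.8, -257.1, 53.4]
tcp_rot: [3.14, 0.001, 1.721]
contact_force: [-0.1, -1.4, 6.1]
opening: 0.295
grasp_force: 60.0
```

```bash
python3 - <<'E'
from h import *
ci,im=shot("w6"); s=imaging.grab_frame("side")
o=np.zeros((336,798,3),np.uint8);o[:,:448]=cv2.resize(im,(448,336));o[:327,448:]=cv2.resize(s[170:310,200:350],(350,327),interpolation=2)
cv2.imwrite("pics/v6.png",o[:,:,::-1])
c=imaging.camera_info("side"); print("side: knob top home/9mm",proj(c,[[545,-256.5,89],[545,-256.5,98]]).round(1),"nut",proj(c,[[626,-291,77],[586.5,-297,77]]).round(1), "wrist",proj(ci,[[626,-291,77]]))
print(monitor.sense()["contact_force"])
E
```

```text
[ 545.79257977 -257.09354125   53.42268426] [3.13963981e+00 9.33359236e-04 1.72123357e+00] 0.0019173907895685064
side: knob top home/9mm [[259.7 222.5]
 [259.7 219. ]] nut [[302.1 229.6]
 [285.  234.9]] wrist [[396.80232075 350.39427283]]
[ 0.10416914 -1.72711355  5.78404883]
```

View pics/v6.png

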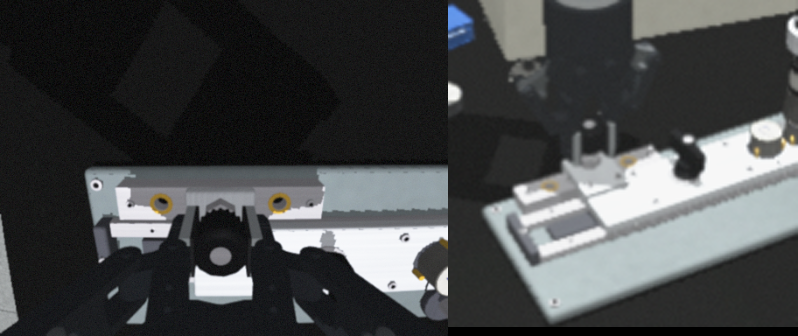

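Both end holes are visible with the knob between them, and the nut has moved 40 mm (side view about (303,233)). As a last check on lift, I'll compare the knob cap's wrist pixel, about (252,292), with its predicted position.

```bash
python3 - <<'E'
from m import *
d=np.load("w6.npz"); v=d["im"].max(2)
w=cv2.circle(np.zeros(v.shape,np.uint8),(252,292),14,1,-1)>0
b=near(blobs((v>75)&w,15),(252,292)); print("cap",b[0],b[1],"diam",2*np.sqrt(b[1]/np.pi))
print(proj(d,[[545.2,-256.7,89],[545.2,-256.7,98]]))
for n,kz in(("w2",(242,169)),("w3",(173,197))):
    e=np.load(n+".npz");p=e["R"]@[505.2,-262.6,89]+e["t"];print(n,"cap radius mm", np.sqrt(125/np.pi)*p[2]/304.5)
for z in(89,98): 
    p=d["R"]@[545.2,-256.7,z]+d["t"];print(z,"radius now",np.sqrt(b[1]/np.pi)*p[2]/304.5)
E
```

```text
cap [251.76   292.4375] 400 diam 22.56758334191025
[[252.45663465 292.91578504]
 [252.53024586 307.33362366]]
w2 cap radius mm 5.213501727893527
w3 cap radius mm 5.3544090038475805
89 radius now 4.688711622795008
98 radius now 4.372017557845757
```

The cap lies at row 292.4. The prediction is 292.9 for the pin home and 307 if it were riding on the bar, so the pin is home. Handing in.

```bash
python3 -c "
from rig import r
print(r.sign_off())"
```

```text
the job is handed in; nothing more can be done
None
```

The job is handed in at about 11 s on the robot's clock: nut slackened about 90°, carriage moved one hole towards the microscope, pin measured fully home in the next hole, and the gripper still holding the knob.

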